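# Rock the stuck block out of the block bath

## Task

The aluminium insert block is held fast in the small white block bath by two stiff sliding steel keepers that lap over its shoulders. Take it by the lifting tab on top and rock it to one side and to the other until its neck has shouldered both keepers back, without pushing the keepers with the gripper, then draw it straight up out of the bath. Finish while still holding it upright and steady over the bath, its foot just clear of the bath (a finger's breadth or two above everything on it), and leave the jar, the vial and the cover glass box alone.

Things in the scene. Friction and masses are not known exactly. Their poses are not given: they have to be found in the camera images.
- bath: White block bath (sample heater), fixed to the table: 90 mm (x) by 140 (y), housing top 66 mm high; black bridges over the two keepers, screw heads up to 86 mm, are its highest parts. Origin: centre of its underside; z up, y the line along which the keepers slide, x towards its back.
- bath_pocket (a point): Middle of the floor of the open pocket in the bath's top, 10 mm above the bath's origin. The pocket is 46 mm (x) by 54 (y). Low sills on its floor keep the insert's foot within 1 mm of the middle in y; in x the insert has 3 mm play either way.
- insert: Loose aluminium insert, about 0.3 kg, 136 mm high, standing upright in the pocket, axes along the bath's. Origin: middle of its foot's underside (starts on the pocket floor). Upward: foot 40 (x) by 12 (y) mm to z = 20; body 40 by 32 to its shoulders at z = 56; neck 40 by 20 to z = 96; lifting tab 12 by 24 to z = 136. Pulled up before both keepers are back, it rises 3 mm and stops.
- insert_tab (a point): Grip point, middle of the lifting tab: 118 mm above the insert's origin, 22 mm above the neck's top; fingers go either side of the tab along x (12 mm). Moved towards +y or -y, the insert leans about a lower edge of its foot (6 mm off the middle, along x). About 0.11 rad of lean frees the keeper on that side, 0.14 rad pushes it to its stop; it takes 3 to 10 N at the tab.
- keeper_left (a joint): Steel keeper on the bath's +y side: flat bar 24 mm wide, 69 to 77 mm above the table, sliding in y. Value: how far it is pushed outward (m), from 0 (nose 11 mm from the bath's middle, 5 mm over the insert's shoulder) to 0.008 (stop); starts at 0 to 0.002. Stiff (6 N of friction), no spring, stays where pushed. From 0.006 on it surely clears the shoulder.
- keeper_right (a joint): The same keeper at the bath's -y side; value grows as it is pushed outward, towards -y.
- jar: Bystander: white screw jar, 43 mm wide, 60 mm high; origin under its centre. Leave it.
- vial: Bystander: vial with ribbed screw cap, 28 mm wide, 46 mm high; origin under its centre. Leave it.
- coverslips: Bystander: small flat cover glass box, 31 by 31 by 15 mm; origin under its centre. Leave it.

How it is judged:
By the outcome, as a careful person would: the job done as asked, in the order asked, and still so for the second after the job is handed in, while the arm keeps its last pose, push and grip.
It also fails if it takes over 35 s, if anything falls off the work surface, if the arm or the gripper's body presses on something with over 40 N, if the wrist force passes 120 N, or if a joint passes its speed limit or range.

## Robot

A 7-joint arm with a two-finger parallel gripper is mounted at the origin on a cart in front of the work surface, level with it; the furniture and walls round the work are solid. World frame = base frame: x ahead of the robot, y to its left, z up, the work surface at z = 0. Lengths are in m, angles in rad, forces in N, time in s.
With the tool pointing down it reaches from about 0.35 to 0.9 m from the base axis. Payload 8.1 kg.
Tool frame: the origin (TCP) lies at the very end of the fingers, on their centre line; the grasp point (between the pads) lies 19 mm behind it (arm.tcp_to_grasp is the distance from the TCP to the grasp point, in m); z points along the fingers, y is the line along which they close (so a half turn about z gives the same grasp; the last joint's range is limited). The gripper opens to 92 mm and grips with 3 to 60 N. Pads are 19 mm wide; open, the fingers measure 130 mm over their backs; the gripper's body (75 mm by 190 mm) begins 47 mm behind the grasp point.
Start: joints at [1.019, 0.434, 0.025, 1.573, -0.012, 1.134, -0.075], TCP at [0.271, -0.563, 0.227] pointing down, gripper open.
Joint ranges: [-2.62, 2.62], [-0.44, 2.09], [-1.27, 1.32], [0.08, 2.57], [-1.32, 4.46], [0.12, 2], [-2.74, 2.74]. Speed limits (rad/s): [2.22, 2.22, 3.01, 3.01, 3.14, 3.14, 3.14].

## Interface

Orientations are given as a rotation vector (axis times angle).
In Python, from cell import arm gives the robot as it stands.
- The arm moves only by the tool jog_arm, called after "Request:" as name(argument=value, ...), one argument or row to a line, values as JSON. Schema: {"type":"object","properties":{"ticks":{"type":"object","properties":{"x":{"type":"array","items":{"type":"number"},"minItems":1,"maxItems":10},"y":{"type":"array","items":{"type":"number"},"minItems":1,"maxItems":10},"z":{"type":"array","items":{"type":"number"},"minItems":1,"maxItems":10},"yaw":{"type":"array","items":{"type":"number"},"minItems":1,"maxItems":10},"finger_gap":{"type":"array","items":{"type":"number"},"minItems":1,"maxItems":10}},"additionalProperties":false,"required":["x","y","z","yaw","finger_gap"]},"squeeze":{"type":"number"},"only":{"type":"string"},"quiet":{"type":"boolean"},"lines":{"type":"string"}},"required":["ticks"],"additionalProperties":false}. ticks is an object with one list for each field, all of the same length, 1 to 10, a row being the entries at one place: x, y, z (the shift in units of 25 mm), yaw (a turn about the tool's z in units of 0.1 rad), finger_gap (the opening from 0.0 (shut) to 1.0 (fully open)); each row shifts and turns the commanded pose from where the row before left it, along the tool's axes as they then stand; what a row does not reach is not made up. A row lasts 1/10 s, in which the tool goes at most 0.05 m and 0.15 rad, less where a joint would pass 70% of its speed; a pose out of reach is approached as far as the arm can. The fingers move at their own pace and stop on an object; squeeze is the grip in N (left out, the last holds). Time passes only in rows, so rows that do not move let the fingers close. The tool returns the time, the measured TCP pose, the force, the opening and the grip force at its end. only (a regular expression) keeps the lines of the reply that match it, lines (a string "A,B") keeps lines A to B, and quiet returns only ok. Input that does not fit is refused with a message, and nothing moves.
- arm.observe(): the state, without advancing time (a new reading comes with each control period).
- arm.get_image(name): name is "scene" or "top" or "wrist"; returns a dict with "image" (384x512x3 uint8, blue, green, red), "fx", "fy", "cx", "cy" (pixels), "cam_to_world" (4x4, takes a point from camera to world coordinates); the wrist camera has in their place "mount" (4x4, takes a point from camera to tool coordinates, whose origin is the TCP and whose axes are the flange's). Camera axes: x right, y down, z forward; pixel columns grow to the right and rows downward; lengths in m; the calibration is good to about 2 mm. The wrist camera is an equidistant fisheye: a pixel r from the principal point sees the ray r / f radians off the axis. A picture is of the moment at which its call begins: read the wrist's pose just before it. There is no depth.
- arm.sign_off(): hands the job in; it is judged then, once.
The state is a dict: "clock": time; "joints": joint angles; "dq": joint speeds; "joint_efforts": joint torques, N m; "position": TCP position; "ee_rot": TCP orientation; "force": force on the tool from outside, world axes, zero at the start; "ft_torque": the same for the moment, N m; "width": opening from 0.0 (shut) to 1.0 (fully open); "gripper_force": force on a finger pad.
Only numpy, scipy, OpenCV 4.12 (cv2) and the standard library are available. Lean on these libraries where they do the work, as an engineer would, in place of code of your own. Each camera call takes 0.05 s, during which the arm holds its last target. There are 200 camera calls.

## Working session

There is one attempt and no reset: what is moved stays moved. The work goes in short steps, Python scripts to look and compute and a tool call to move; the robot and the scene stay as the last step left them, time stands still between calls to the robot, and variables do not carry over. Pictures are saved under pics/ and viewed, at most 10 in all, crops included, and the job is handed in when it is done.

```bash
ls; mkdir -p pics; python3 - <<'E'
from cell import arm
import cv2,numpy as np
o=arm.observe();print(o)
ims=[]
for n in("scene","top"):
    d=arm.get_image(n);cv2.imwrite(f"pics/{n}0.png",d["image"])
    print(n,d["fx"],d["fy"],d["cx"],d["cy"],np.round(d["cam_to_world"],4).tolist())
d=arm.get_image("wrist");print({k:v for k,v in d.items() if k!="image"})
E
```

```text
cell.py
pics
{'clock': 0.0, 'joints': array([ 1.01938174,  0.4352374 ,  0.02498629,  1.57407519, -0.01154794,
        1.13400769, -0.07508988]), 'dq': array([-0.00177713,  0.00031641,  0.0007894 ,  0.00020659, -0.00037274,
       -0.00010622, -0.00133464]), 'joint_efforts': array([ 3.93004711e-06, -6.67861533e+01,  9.84403342e-01, -3.14463544e+01,
       -6.08418253e-02,  4.29270440e-02,  1.39097669e-04]), 'position': array([ 0.27089392, -0.56268345,  0.22594467]), 'ee_rot': array([-3.06138656e+00, -6.98687012e-01,  8.49884438e-04]), 'force': array([-1.07655808, -0.55951028, -0.19787142]), 'ft_torque': array([-3.80935107e-05,  3.24590404e-03,  4.01941773e-03]), 'gripper_force': 0.0, 'width': 0.9991835765535828}
scene 444.0910799387238 444.0910799387238 255.98575975299016 192.83161689085432 [[-0.7946, -0.3467, 0.4983, 0.1441], [-0.6069, 0.4312, -0.6677, 0.3848], [0.0166, -0.833, -0.5531, 0.5727], [0.0, 0.0, 0.0, 1.0]]
top 407.2094087857724 407.2094087857724 259.98575746337747 195.72192848229764 [[0.028, -0.984, 0.1762, 0.422], [-0.9992, -0.0324, -0.0219, -0.1883], [0.0273, -0.1754, -0.9841, 1.0043], [0.0, 0.0, 0.0, 1.0]]
{'fx': 297.3186396354542, 'fy': 297.3186396354542, 'cx': 252.21595084388346, 'cy': 192.90597657549182, 'mount': array([[-1.59001396e-04, -9.69621684e-01, -2.44609413e-01,
         6.49974366e-02],
       [ 9.99999986e-01, -1.65558905e-04,  6.24714717e-06,
         7.73263254e-05],
       [-4.65546360e-05, -2.44609409e-01,  9.69621697e-01,
        -1.57941977e-01],
       [ 0.00000000e+00,  0.00000000e+00,  0.00000000e+00,
         1.00000000e+00]])}
```

View pics/top0.png

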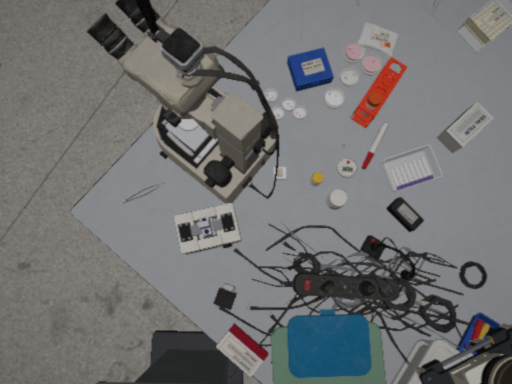

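View pics/scene0.png

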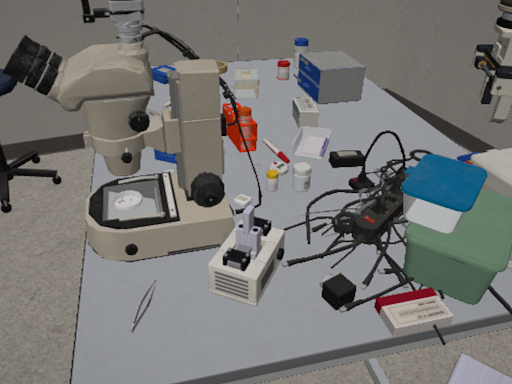

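The top view shows the bath at about (207,229), the jar at (338,198), the vial at (317,178) and the cover glass box at (280,172). The scene view shows the bath at (248,258), with its tab near (248,215). Next I'll zoom in on the bath.

```bash
python3 - <<'E'
import cv2,numpy as np
a=cv2.imread("pics/top0.png")[195:260,167:247];b=cv2.imread("pics/scene0.png")[185:305,200:295]
a=cv2.resize(a,(430,350),interpolation=cv2.INTER_CUBIC);a=cv2.copyMakeBorder(a,0,110,0,0,cv2.BORDER_CONSTANT)
b=cv2.resize(b,(364,460),interpolation=cv2.INTER_CUBIC)
cv2.imwrite("pics/c0.png",np.hstack([a,b]))
E
```

```text
(no output)
```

View pics/c0.png

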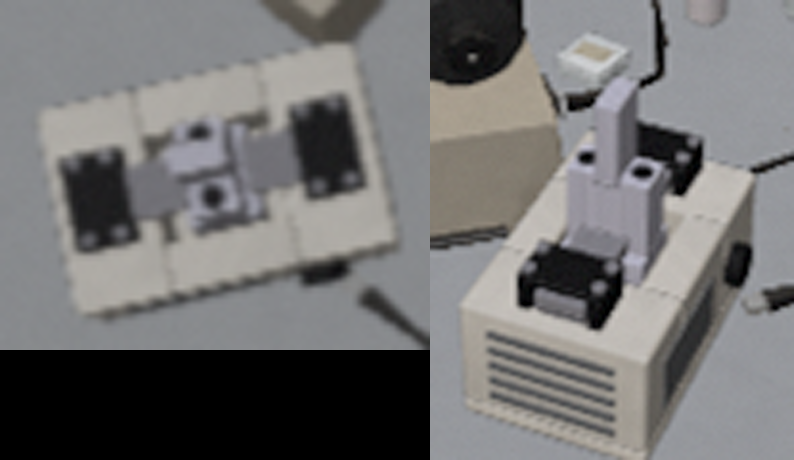

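The crops show the housing outline, the grey keepers on both sides of the neck, and the tab standing up in the middle. The housing corners in the left crop are about (42,108), (350,42), (395,250) and (82,318).

```bash
cat > h.py <<'E'
import numpy as np,cv2
from scipy.spatial.transform import Rotation as R
def ray(d,p,z):
    T=d["cam_to_world"];v=T[:3,:3]@np.array([(p[0]-d["cx"])/d["fx"],(p[1]-d["cy"])/d["fy"],1]);o=T[:3,3]
    return o+v*(z-o[2])/v[2]
def proj_w(d,o,P):  # wrist projection, P world
    Rt=R.from_rotvec(o["ee_rot"]).as_matrix();M=d["mount"]
    c=M[:3,:3].T@(Rt.T@(np.asarray(P)-o["position"])-M[:3,3])
    th=np.arctan2(np.hypot(*c[:2]),c[2]);ph=np.arctan2(c[1],c[0]);r=th*d["fx"]
    return d["cx"]+r*np.cos(ph),d["cy"]+r*np.sin(ph)
def ray_w(d,o,p,z):
    M=d["mount"];u=np.array([p[0]-d["cx"],p[1]-d["cy"]]);r=np.hypot(*u);th=r/d["fx"]
    v=np.array([*(u/r*np.sin(th)),np.cos(th)]);Rt=R.from_rotvec(o["ee_rot"]).as_matrix()
    v=Rt@M[:3,:3]@v;q=o["position"]+Rt@M[:3,3];return q+v*(z-q[2])/v[2]
E
python3 - <<'E'
from h import *
from cell import arm
d=arm.get_image("top")
c=[ray(d,(167+x/5.375,195+y/5.385),.066) for x,y in((42,108),(350,42),(395,250),(82,318))]
m=np.mean(c,0);print(np.round(c,4),m)
l=(c[1]+c[2]-c[0]-c[3])/2;w=(c[0]+c[1]-c[2]-c[3])/2
print(np.linalg.norm(l),np.linalg.norm(w),np.degrees(np.arctan2(l[1],l[0])),np.degrees(np.arctan2(w[1],w[0])))
# tab top in scene: crop quad
s=arm.get_image("scene")
for p in((595,92),(622,80),(638,90),(610,103)):print(ray(s,(200+(p[0]-430)/3.832,185+p[1]/3.833),.146))
o=arm.observe();print(R.from_rotvec(o["ee_rot"]).as_matrix())
for p in((217,172),(238,130),(228,198)):print([np.round(ray(d,p,z),3) for z in(.06,.18)])
E
```

```text
[[ 0.5382 -0.0139  0.066 ]
 [ 0.5711 -0.1447  0.066 ]
 [ 0.4822 -0.1675  0.066 ]
 [ 0.4497 -0.0364  0.066 ]] [ 0.51029062 -0.09061282  0.066     ]
0.1349763272941115 0.09160795759906336 -75.98043316827791 14.317428694628362
[ 0.51591924 -0.0787995   0.146     ]
[ 0.51236251 -0.09307917  0.146     ]
[ 0.50240182 -0.09151702  0.146     ]
[ 0.50591775 -0.07653525  0.146     ]
[[ 9.01006749e-01  4.33804904e-01 -3.78214226e-04]
 [ 4.33805057e-01 -9.01006584e-01  5.55735655e-04]
 [-9.96926555e-05 -6.64792820e-04 -9.99999774e-01]]
[array([ 0.645, -0.106,  0.06 ]), array([ 0.617, -0.116,  0.18 ])]
[array([ 0.751, -0.152,  0.06 ]), array([ 0.709, -0.156,  0.18 ])]
[array([ 0.583, -0.134,  0.06 ]), array([ 0.563, -0.141,  0.18 ])]
```
Bath center ~ (0.510,-0.0905), yaw ~14.2° (bath x at 14.2°: back = away from robot, as knob on near side... In scene knob on right-side face... fine). Tab center ~ (0.509,-0.085) — play. Refine by wrist cam.

The rows are not in the units I measure in: shifts go in units of 25 mm and turns go in units of 0.1 rad. I convert before sending: -0.03 m is -1.2, 0.028 m is 1.12.

Request:
jog_arm(
  ticks={"x":[0,0.56,1.12,1.12,1.12,1.12,1.12,1.12,1.12,1.12],"y":[0,-0.44,-0.86,-0.86,-0.86,-0.86,-0.86,-0.86,-0.86,-0.86],"z":[-1.2,-1.2,0,0,0,0,0,0,0,0],"yaw":[0,0,0,0,0,0,0,0,0,0],"finger_gap":[1,1,1,1,1,1,1,1,1,1]},
  squeeze=20,
)

```text
clock: 1.25
position: [0.4066, -0.2936, 0.2868]
ee_rot: [3.063, 0.699, 0.0]
force: [0.1, 0.3, 0.3]
width: 0.998
gripper_force: 0.0
```

Request:
jog_arm(
  ticks={"x":[1.12,1.12,1.12,1.12,1.12,1.12,0.56,0,0,0],"y":[-0.86,-0.86,-0.86,-0.86,-0.86,-0.86,-0.44,0,0,0],"z":[0,0,0,0,0,0,0,0,0,0],"yaw":[0,0,0,0,0,0,0,-1.37,-1.37,-1.37],"finger_gap":[1,1,1,1,1,1,1,1,1,1]},
)

```text
clock: 2.25
position: [0.5094, -0.0896, 0.2866]
ee_rot: [-2.852, -1.318, 0.0]
force: [0.4, -0.1, -0.3]
width: 0.997
gripper_force: 0.0
```

Request:
jog_arm(
  ticks={"x":[0,0,0,0,0,0,0,0,0],"y":[0,0,0,0,0,0,0,0,0],"z":[0,0,0,0,0,0,0,0,0],"yaw":[-1.37,-1.37,-1.37,-1.37,-1.37,-1.37,-1.37,0,0],"finger_gap":[1,1,1,1,1,1,1,1,1]},
)

```text
clock: 3.15
position: [0.5094, -0.09, 0.2866]
ee_rot: [-1.935, -2.475, 0.0]
force: [0.2, 0.9, 0.2]
width: 0.996
gripper_force: 0.0
```

```bash
python3 - <<'E'
from h import *
from cell import arm
o=arm.observe();d=arm.get_image("wrist");cv2.imwrite("pics/w1.png",d["image"])
Rt=R.from_rotvec(o["ee_rot"]).as_matrix();print(o["position"],o["clock"],np.round(Rt,3).tolist())
a=np.radians(14.2);ex=np.array([np.cos(a),np.sin(a),0]);ey=np.array([-ex[1],ex[0],0]);b=np.array([.5103,-.0906,0])
for sx,sy,z in((6,12,146),(6,-12,146),(-6,-12,146),(-6,12,146),(45,70,66),(45,-70,66),(-45,-70,66),(-45,70,66)):
    print(sx,sy,z,np.round(proj_w(d,o,b+ex*sx/1e3+ey*sy/1e3+[0,0,z/1e3]),1))
t=arm.get_image("top");s=arm.get_image("scene")
P=lambda c:np.array([[c["fx"],0,c["cx"]],[0,c["fy"],c["cy"]],[0,0,1]])@np.linalg.inv(c["cam_to_world"])[:3]
X=cv2.triangulatePoints(P(t),P(s),np.float64([[217,172]]).T,np.float64([[208,190]]).T);print("knob",(X[:3]/X[3]).T)
E
```

```text
[ 0.50938131 -0.09002392  0.28664937] 3.15 [[-0.241, 0.97, -0.0], [0.97, 0.241, 0.0], [0.0, -0.0, -1.0]]
6 12 146 [259.2 172.6]
6 -12 146 [259.1 195.4]
-6 -12 146 [247.6 195.4]
-6 12 146 [247.4 172.7]
45 70 66 [288.4 116.5]
45 -70 66 [286.5 221.7]
-45 -70 66 [220.1 222. ]
-45 70 66 [217.3 116.8]
knob [[ 0.62860392 -0.11230672  0.12055866]]
```

View pics/w1.png

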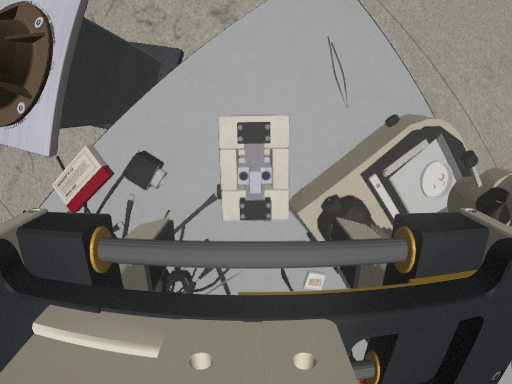

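The wrist view shows the bath square to the image, with its housing at columns 219–289 and rows 116–221, as predicted. The tab is near (254,178), and the microscope knobs (z≈0.12) sit below the gripper body's height. Next I'll zoom in on the tab.

```bash
python3 - <<'E'
import cv2
a=cv2.imread("pics/w1.png")[110:226,212:296];cv2.imwrite("pics/w1c.png",cv2.resize(a,None,fx=5,fy=5,interpolation=cv2.INTER_CUBIC))
E
```

```text
(no output)
```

View pics/w1c.png

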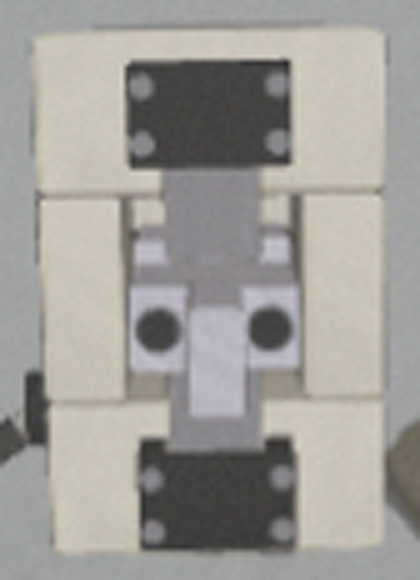

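Tab top spans about (250–261, 171–193), so it lies about 2.3 mm (x) and 1.9 mm (y) from my estimate. I'll correct for that, descend and grip.

Request:
jog_arm(
  ticks={"x":[0.04,0,0,0,0,0,0,0],"y":[0.12,0,0,0,0,0,0,0],"z":[1.2,1.4,1.4,1.4,1.2,0.38,0,0],"yaw":[0,0,0,0,0,0,0,0],"finger_gap":[1,1,1,1,1,1,1,0.3]},
  squeeze=25,
)

```text
clock: 4.1
position: [0.513, -0.0881, 0.1134]
ee_rot: [1.929, 2.478, 0.001]
force: [0.6, 0.4, 0.7]
width: 0.956
gripper_force: 0.0
```

Request:
jog_arm(
  ticks={"x":[0,0,0,0,0,0,0,0],"y":[0,0,0,0,0,0,0,0],"z":[0,0,0,0,0,0,0,0],"yaw":[0,0,0,0,0,0,0,0],"finger_gap":[0.3,0.3,0.0,0.0,0.0,0,0,0]},
)

```text
clock: 4.9
position: [0.5121, -0.0882, 0.1122]
ee_rot: [-1.93, -2.479, 0.0]
force: [-0.2, -0.8, -0.4]
width: 0.263
gripper_force: 0.0
```

Request:
jog_arm(
  ticks={"x":[0,0,0,0],"y":[0,0,0,0],"z":[0,0,0,0],"yaw":[0,0,0,0],"finger_gap":[0,0,0,0]},
)

```text
clock: 5.3
position: [0.512, -0.0882, 0.1121]
ee_rot: [-1.93, -2.479, 0.0]
force: [-0.0, -0.2, -0.9]
width: 0.131
gripper_force: 25.0
```

```bash
python3 - <<'E'
from h import *
from cell import arm
d=arm.get_image("scene");w=arm.get_image("wrist")
a=cv2.resize(d["image"][150:310,170:300],(400,492));b=cv2.resize(w["image"][90:340,160:360],(394,492))
cv2.imwrite("pics/g2.png",np.hstack([a,b]))
E
```

```text
(no output)
```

View pics/g2.png

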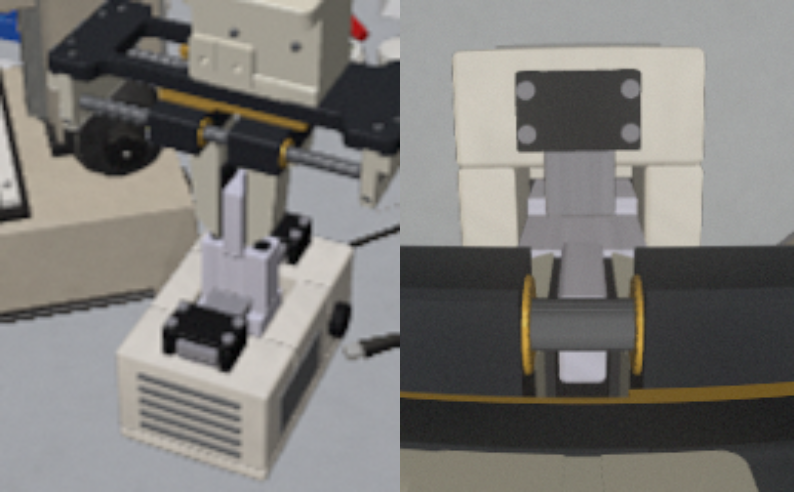

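The gripper holds the tab centrally, with the opening at 0.131 (12 mm). In the wrist part of the picture the left keeper's nose still laps the shoulder at about (580,220). Now I'll rock it towards +y, which is tool +x.

Converted, 0.003 m is 0.12.

Request:
jog_arm(
  ticks={"x":[0.12,0.12,0.12,0.12,0],"y":[0,0,0,0,0],"z":[0,0,0,0,0],"yaw":[0,0,0,0,0],"finger_gap":[0,0,0,0,0]},
)

```text
clock: 5.9
position: [0.5093, -0.0777, 0.1125]
ee_rot: [1.929, 2.477, -0.002]
force: [1.3, -4.7, 0.6]
width: 0.132
gripper_force: 25.0
```

Request:
jog_arm(
  ticks={"x":[0.08,0.08,0],"y":[0,0,0],"z":[0,0,0],"yaw":[0,0,0],"finger_gap":[0,0,0]},
)

```text
clock: 6.2
position: [0.5084, -0.074, 0.1126]
ee_rot: [1.93, 2.477, -0.002]
force: [0.3, -6.5, 0.9]
width: 0.13
gripper_force: 25.0
```

```bash
python3 - <<'E'
from h import *
from cell import arm
o=arm.observe();p=o["position"]-[.512,-.0882,.1121];print(p@[-.241,.97,0],p[2],o["force"]@[-.241,.97,0],o["force"])
E
```

```text
0.014634899473701318 0.00046209086271152555 -6.359176712928625 [ 0.25963842 -6.49134418  0.87936233]
```

Request:
jog_arm(
  ticks={"x":[0.08,0],"y":[0,0],"z":[0,0],"yaw":[0,0],"finger_gap":[0,0]},
)

```text
clock: 6.4
position: [0.5079, -0.0721, 0.1125]
ee_rot: [1.93, 2.477, -0.002]
force: [1.1, -5.8, 1.1]
width: 0.13
gripper_force: 25.0
```

Request:
jog_arm(
  ticks={"x":[0.06,0],"y":[0,0],"z":[0,0],"yaw":[0,0],"finger_gap":[0,0]},
)

```text
clock: 6.6
position: [0.5075, -0.0708, 0.1125]
ee_rot: [1.93, 2.477, -0.002]
force: [0.7, -7.2, 1.1]
width: 0.128
gripper_force: 25.0
```

```bash
python3 - <<'E'
from h import *
from cell import arm
o=arm.observe();p=o["position"]-[.512,-.0882,.1121];print(p@[-.241,.97,0],p[2],o["force"]@[-.241,.97,0],o["force"])
E
```

```text
0.017975745930486224 0.00044051560649449595 -7.146659502986386 [ 0.73802617 -7.18432494  1.06847821]
```

Request:
jog_arm(
  ticks={"x":[0.04,0],"y":[0,0],"z":[0,0],"yaw":[0,0],"finger_gap":[0,0]},
)

```text
clock: 6.8
position: [0.5074, -0.07, 0.1125]
ee_rot: [1.93, 2.476, -0.002]
force: [1.4, -6.0, 1.8]
width: 0.131
gripper_force: 25.0
```

Request:
jog_arm(
  ticks={"x":[-0.14,-0.16,-0.16,-0.16,-0.12,-0.08,0,0],"y":[0,0,0,0,0,0,0,0],"z":[0,0,0,0,0,0,0,0],"yaw":[0,0,0,0,0,0,0,0],"finger_gap":[0,0,0,0,0,0,0,0]},
)

```text
clock: 7.6
position: [0.5122, -0.0885, 0.1122]
ee_rot: [1.93, 2.479, -0.0]
force: [0.6, 1.0, -1.5]
width: 0.129
gripper_force: 25.0
```

Converted, -0.003 m is -0.12, -0.002 m is -0.08.

Request:
jog_arm(
  ticks={"x":[-0.12,-0.12,-0.12,-0.12,-0.08,-0.08,0],"y":[0,0,0,0,0,0,0],"z":[0,0,0,0,0,0,0],"yaw":[0,0,0,0,0,0,0],"finger_gap":[0,0,0,0,0,0,0]},
)

```text
clock: 8.3
position: [0.516, -0.1031, 0.1123]
ee_rot: [-1.929, -2.479, -0.001]
force: [-0.5, 5.6, 0.8]
width: 0.13
gripper_force: 25.0
```

Request:
jog_arm(
  ticks={"x":[-0.06,0],"y":[0,0],"z":[0,0],"yaw":[0,0],"finger_gap":[0,0]},
)

```text
clock: 8.5
position: [0.5164, -0.1044, 0.1123]
ee_rot: [-1.928, -2.479, -0.001]
force: [-1.3, 5.6, 0.7]
width: 0.13
gripper_force: 25.0
```

Request:
jog_arm(
  ticks={"x":[-0.06,0],"y":[0,0],"z":[0,0],"yaw":[0,0],"finger_gap":[0,0]},
)

```text
clock: 8.7
position: [0.5167, -0.1057, 0.1123]
ee_rot: [-1.928, -2.479, -0.001]
force: [-1.6, 5.7, 1.0]
width: 0.132
gripper_force: 25.0
```

```bash
python3 - <<'E'
from h import *
from cell import arm
o=arm.observe();p=o["position"]-[.512,-.0882,.1121];print(p@[-.241,.97,0],p[2],o["force"]@[-.241,.97,0],o["force"])
E
```

```text
-0.01806584645569123 0.0002212592634156657 5.914722941852939 [-1.61715278  5.69586507  1.04819696]
```

Request:
jog_arm(
  ticks={"x":[-0.04,0],"y":[0,0],"z":[0,0],"yaw":[0,0],"finger_gap":[0,0]},
)

```text
clock: 8.9
position: [0.5169, -0.1063, 0.1123]
ee_rot: [-1.928, -2.479, -0.001]
force: [-1.6, 7.0, 1.3]
width: 0.128
gripper_force: 25.0
```

Request:
jog_arm(
  ticks={"x":[0.16,0.16,0.16,0.16,0.12,0.04,0,0],"y":[0,0,0,0,0,0,0,0],"z":[0,0,0,0,0,0,0,0],"yaw":[0,0,0,0,0,0,0,0],"finger_gap":[0,0,0,0,0,0,0,0]},
)

```text
clock: 9.7
position: [0.5121, -0.0881, 0.1122]
ee_rot: [-1.93, -2.479, -0.0]
force: [0.4, -0.3, -0.1]
width: 0.129
gripper_force: 25.0
```

```bash
python3 - <<'E'
from h import *
from cell import arm
d=arm.get_image("scene");w=arm.get_image("wrist")
a=cv2.resize(d["image"][150:310,170:300],(400,492));b=cv2.resize(w["image"][90:340,160:360],(394,492))
cv2.imwrite("pics/g3.png",np.hstack([a,b]))
E
```

```text
(no output)
```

View pics/g3.png

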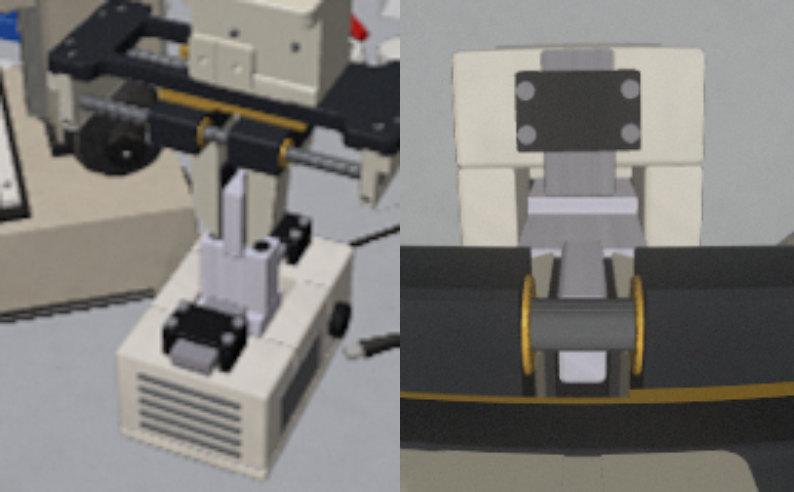

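The left keeper now stands out past its bridge, at (577,58) in the wrist part and (195,352) in the scene part, and the whole +y shoulder is bare. The right keeper is hidden, so I'll test with a gentle lift.

Request:
jog_arm(
  ticks={"x":[0,0,0,0,0],"y":[0,0,0,0,0],"z":[-0.08,-0.08,-0.08,-0.08,0],"yaw":[0,0,0,0,0],"finger_gap":[0,0,0,0,0]},
  squeeze=30,
)

```text
clock: 10.3
position: [0.5122, -0.0878, 0.1205]
ee_rot: [1.929, 2.479, 0.001]
force: [1.4, 0.3, -1.6]
width: 0.127
gripper_force: 30.0
```

Free: it has risen 8 mm at only its own weight. I'll lift it out.

Converted, -0.008 m is -0.32, -0.006 m is -0.24.

Request:
jog_arm(
  ticks={"x":[0,0,0,0,0,0],"y":[0,0,0,0,0,0],"z":[-0.16,-0.24,-0.32,-0.32,-0.32,0],"yaw":[0,0,0,0,0,0],"finger_gap":[0,0,0,0,0,0]},
)

```text
clock: 10.9
position: [0.513, -0.0882, 0.1557]
ee_rot: [1.928, 2.477, 0.002]
force: [0.6, 0.2, -2.2]
width: 0.123
gripper_force: 30.0
```

Request:
jog_arm(
  ticks={"x":[0,0,0,0,0,0,0,0,0,0],"y":[0,0,0,0,0,0,0,0,0,0],"z":[-0.4,-0.4,-0.4,-0.4,-0.4,-0.24,-0.12,0,0,0],"yaw":[0,0,0,0,0,0,0,0,0,0],"finger_gap":[0,0,0,0,0,0,0,0,0,0]},
)

```text
clock: 11.9
position: [0.5118, -0.0882, 0.2128]
ee_rot: [-1.929, -2.479, 0.001]
force: [0.2, -0.3, -1.7]
width: 0.129
gripper_force: 30.0
```

```bash
python3 - <<'E'
from h import *
from cell import arm
d=arm.get_image("scene");w=arm.get_image("wrist")
a=cv2.resize(d["image"][130:310,155:300],(400,496));b=cv2.resize(w["image"][90:340,160:360],(394,496))
cv2.imwrite("pics/g4.png",np.hstack([a,b]))
E
```

```text
(no output)
```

View pics/g4.png

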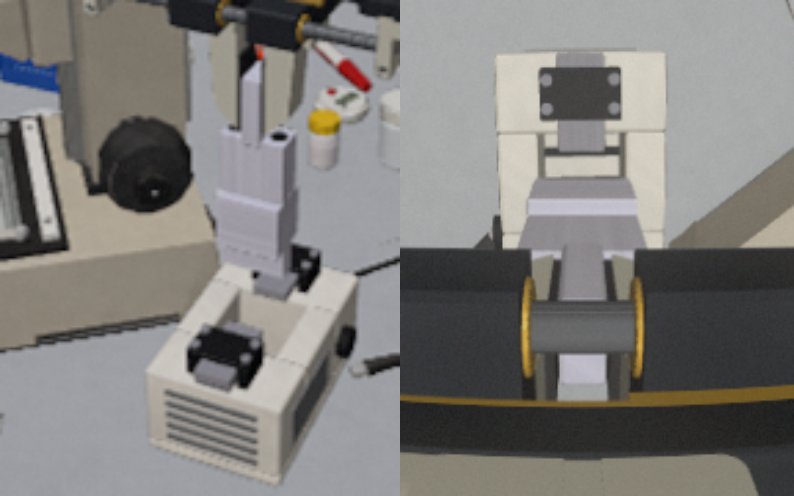

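The insert is out and both keepers appear back: there is clear pocket floor between them, and the left one sticks out at (215,372). In the wrist part the shoulder is at the same rows as when it was upright, so there is no tilt against the tool. I'll confirm uprightness in the scene view by projecting points of an upright insert.

```bash
python3 - <<'E'
from h import *
from cell import arm
o=arm.observe();d=arm.get_image("scene");print(o["position"],o["force"])
Rt=R.from_rotvec(o["ee_rot"]).as_matrix();ey=Rt[:,0];ex=Rt[:,1];z0=o["position"][2]-.1022
T=np.linalg.inv(d["cam_to_world"]);c0=np.array([*o["position"][:2],z0])
im=cv2.resize(d["image"][165:265,205:295],None,fx=6,fy=6,interpolation=cv2.INTER_CUBIC)
for hy,za,zb in((6,0,20),(16,20,56),(10,56,96),(12,96,136)):
  hx=6 if hy==12 else 20
  for sx in(-1,1):
    for sy in(-1,1):
      q=[]
      for z in(za,zb):
        p=T[:3,:3]@(c0+ex*sx*hx/1e3+ey*sy*hy/1e3+[0,0,z/1e3])+T[:3,3]
        q.append((int(6*(d["fx"]*p[0]/p[2]+d["cx"]-205)+3),int(6*(d["fy"]*p[1]/p[2]+d["cy"]-165)+3)))
      cv2.line(im,*q,(0,0,255),1)
cv2.imwrite("pics/g5.png",im);print("foot z",z0)
E
```

```text
[ 0.51194003 -0.08816394  0.21285363] [-0.18735834  0.13660541 -3.21365192]
foot z 0.11065363406113461
```

View pics/g5.png

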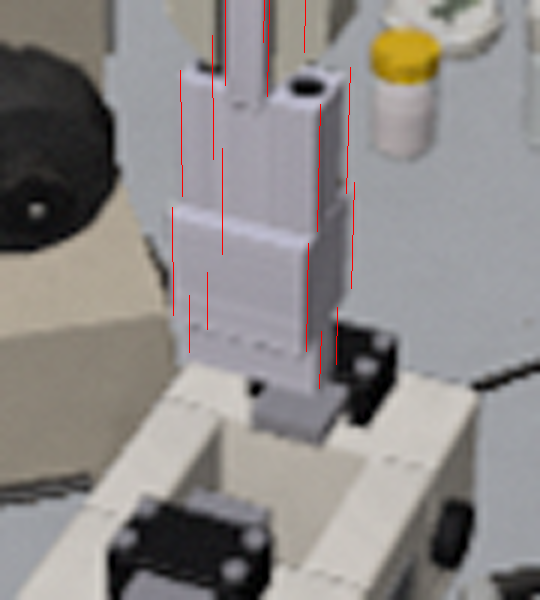

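The upright edges (red) coincide with the insert's edges, for example the body corner at (307,240–350) and the foot corner at (320,385). The foot is about 25 mm above the screw heads, and everything is steady.

```bash
python3 -c "
from cell import arm
print(arm.sign_off())"
```

```text
the job is handed in; nothing more can be done
None
```

I rocked the insert both ways until it came free, lifted it straight out, and handed the job in with it held upright and steady about 25 mm above the bath's screw heads; the jar, vial and cover glass box were not touched.

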